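# Square up a tube block to the fence

## Task

The heavy aluminium tube block stands roughly end-on to the low steel fence on the bench. With the fingertips, push it round on the bench and up to the fence, until one of its long sides lies flush against the fence's straight face with neither end sticking out past the fence; then take the hand away. Only push it: do not lift, carry or tip it, and leave the bottle, the jar and the tip box where they stand.

Things in the scene. Friction and masses are not known exactly. Their poses are not given: they have to be found in the camera images.
- block: heavy loose block of bare aluminium for test tubes, about 0.9 kg, 90 mm (its x) by 130 mm (its y, the long way) by 36 mm high, with 12 round blind holes of 18 mm in its flat top (3 rows of 4). Origin: centre of its underside; z up. It slides flat on the bench when pushed low on its sides. Its two long sides (at x = -45 and x = +45 mm) are alike: either may end against the fence. It starts with its long way 50 to 130 degrees off the fence's.
- fence: low dark steel fence fixed to the bench: an upright bar 230 mm long, 8 mm thick and 26 mm high, with a flat foot and two black thumb screws (up to 23 mm high) behind it, reaching 42 mm behind the face. Origin: middle of the foot of the straight face that the block must lie against (the face towards the robot). x points horizontally out of the back of the fence, away from the block; y runs along the face (ends at -115 and +115 mm); z up.
- bottle: bystander: small amber reagent bottle, 54 mm across, 100 mm high, standing loose beyond one end of the fence. Origin: centre of its underside.
- jar: bystander: small white jar, 54 mm across, 65 mm high, standing loose beyond the other end of the fence. Origin: centre of its underside.
- tipbox: bystander: grey closed box of pipette tips, 75 mm (x) by 110 mm (y) by 45 mm high, standing loose farther out on the left. Origin: centre of its underside.
There are look-alikes about, which are no part of the job. Several things have the shape of the fence; the one meant has the colours described above.

How it is judged:
At the end, for the whole second after the job is handed in: The block lies flat and still on the bench, its long way parallel to the fence within 2 degrees, its long side against the fence's face (block centre within 48.5 mm of the face, 45 mm being contact), and its ends within the fence's length (2 mm spare) (angle between the y axis of block and the y axis of fence, either way round below 0.035 rad and x of block in the frame of fence between -0.0485 and -0.043 m and y of block in the frame of fence between -0.052 and 0.052 m and height (world z) of block below 0.003 m and angle between block's own z axis and vertical below 0.04 rad and linear speed of block below 0.01 m/s); the robot touches nothing.
It fails at once if the block is lifted off the bench (height (world z) of block above 0.008 m).
It fails at once if the block is tipped (angle between block's own z axis and vertical above 0.12 rad).
It fails at once if the bottle is disturbed (distance of bottle from where it was at the start of the episode above 0.012 m or angle between bottle's own z axis and vertical above 0.3 rad).
It fails at once if the jar is disturbed (distance of jar from where it was at the start of the episode above 0.012 m or angle between jar's own z axis and vertical above 0.3 rad).
It fails at once if the tip box is disturbed (distance of tipbox from where it was at the start of the episode above 0.012 m or angle between tipbox's own z axis and vertical above 0.3 rad).
It also fails if it takes over 72 s, if anything falls off the work surface, if the arm or the gripper's body presses on something with over 40 N, if the wrist force passes 120 N, or if a joint passes its speed limit or range.

## Robot

A 7-joint arm with a two-finger parallel gripper is mounted at the origin on the work surface. World frame = base frame: x ahead of the robot, y to its left, z up, the work surface at z = 0. Lengths are in m, angles in rad, forces in N, time in s.
With the tool pointing down it reaches from about 0.425 to 0.825 m from the base axis. Payload 3.6 kg.
Tool frame: the origin (TCP) lies where the fingers leave the gripper's body, on its centre line; the fingertips stand 73 mm ahead of it and the grasp point (between the pads) lies 54 mm ahead of it; x points along the fingers, y is the direction in which the jaws open and shut, and the axes are right-handed (so a half turn about x gives the same grasp; the last joint's range is limited). The gripper opens to 85 mm and grips with 20 to 120 N. Pads are 22 mm wide; open, the fingers measure 114 mm over their backs; the gripper's body (76 mm by 85 mm) begins 54 mm behind the grasp point. The pads swing forward as they close: fully open they stand 13 mm farther back than shut.
Start: joints at [1.087, 0.615, -0.013, 1.423, 0.008, 1.103, -0.04], TCP at [0.287, -0.583, 0.304] pointing down, gripper open.
Joint ranges: [-3.12, 3.12], [-0.3, 2.06], [-1.34, 1.32], [0.26, 2.42], [-1.36, 4.5], [0.01, 1.98], [-2.84, 2.84]. Speed limits (rad/s): [2.79, 2.79, 3.14, 3.14, 3.14, 3.14, 3.14].

## Interface

Orientations are given as a unit quaternion [x, y, z, w].
In Python, from station import arm, snapshot, camera_info, ticket gives the robot as it stands. Calls block until the motion is done:
- arm.movep(position, orientation): joint-space move of the TCP to a pose.
- arm.line_to(position, velocity=0.15, ori=None): straight line of the TCP; ori=None keeps the orientation; velocity is the mean speed in m/s.
- arm.move_j(angles): joint-space move.
- arm.move_gripper(opening, effort=None): opening from 0.0 (shut) to 1.0 (fully open); effort is the grip in N (None keeps the last); returns when the fingers have stopped.
- arm.pause(seconds).
- arm.ik(position, orientation): joint angles nearest the present ones, or None.
- snapshot(name): name is "side" or "top" or "wrist"; returns the picture (400x640x3 uint8, blue, green, red); there is no depth.
- camera_info(name): a dict with "fx", "fy", "cx", "cy" (pixels), "R" (3x3) and "t" (3): a world point X has camera coordinates R X + t; the wrist camera has in their place "T_tool_cam" (4x4, takes a point from camera to tool coordinates, whose origin is the TCP and whose axes are the tool frame's). Camera axes: x right, y down, z forward; pixel columns grow to the right and rows downward; lengths in m; the calibration is good to about 2 mm. A picture is of the moment at which its call begins: read the wrist's pose just before it. camera_info takes no time and is no camera call.
A pose or a line that the arm cannot do raises arm.MotionError and nothing moves.
- ticket.finish_job(): hands the job in, once; it reports no verdict.
Readings, each from a call of its own:
- arm.read_time(): time.
- arm.read_joint_positions(): joint angles.
- arm.read_dq(): joint speeds.
- arm.read_effort(): joint torques, N m.
- arm.read_tool_pos(): TCP position.
- arm.read_eef_rot(): TCP orientation.
- arm.read_ft_force(): force on the tool from outside, world axes, zero at the start.
- arm.read_wrist_torque(): the same for the moment, N m.
- arm.read_opening(): opening from 0.0 (shut) to 1.0 (fully open).
Only numpy, scipy, OpenCV 4.12 (cv2) and the standard library are available. Lean on these libraries where they do the work, as an engineer would, in place of code of your own. Each camera call takes 0.05 s, during which the arm holds its last target. There are 200 camera calls.

## Working session

There is one attempt and no reset: what is moved stays moved. The work goes in short steps, each a Python script; the robot and the scene stay as the last script left them, time stands still between calls to the robot, and variables do not carry over. Pictures are saved under pics/ and viewed, and the job is handed in when it is done.

```bash
mkdir -p pics; ls
python3 - <<'E'
from station import arm,snapshot,camera_info
import cv2
for n in("top","side"):
    cv2.imwrite(f"pics/{n}0.png",snapshot(n)); c=camera_info(n); print(n,c)
print(arm.read_time(),arm.read_eef_rot(),arm.read_tool_pos())
E
```

```text
pics
top {'fx': 384.7160301958236, 'fy': 384.7160301958236, 'cx': 317.54323847821337, 'cy': 198.71078727585694, 'R': array([[ 1.96932682e-03, -9.99782244e-01, -2.07746775e-02],
       [-9.94026119e-01,  3.09895353e-04, -1.09142015e-01],
       [ 1.09124687e-01,  2.08655084e-02, -9.93809053e-01]]), 't': array([0.10306937, 0.51522814, 1.0185546 ])}
side {'fx': 420.35671315890477, 'fy': 420.35671315890477, 'cx': 318.0619605404253, 'cy': 199.5229856940968, 'R': array([[-0.75396829, -0.65667831,  0.01747596],
       [-0.51550506,  0.57497134, -0.63534438],
       [ 0.4071687 , -0.48803847, -0.77203115]]), 't': array([0.44037255, 0.23619983, 0.97083933])}
0.1 [-0.68852929 -0.16096049  0.68894149 -0.15930716] [ 0.28646931 -0.58286312  0.30282308]
```

View pics/top0.png

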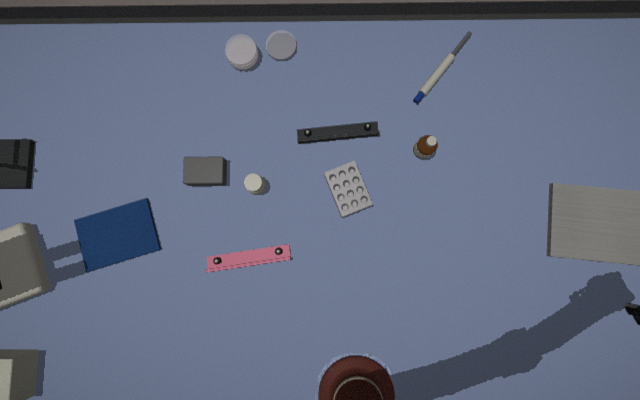

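View pics/side0.png

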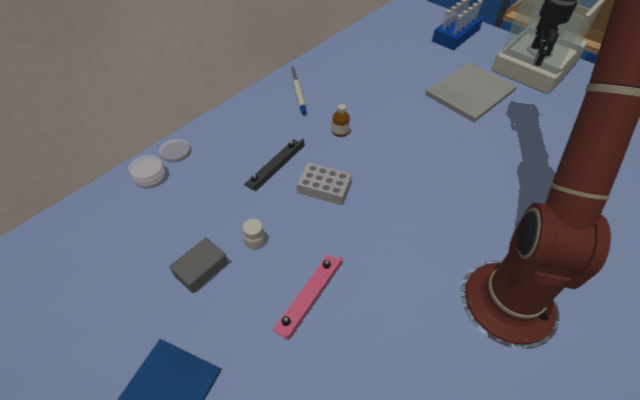

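The top view shows the dark fence at (338,132), the block at (349,189), the bottle at (427,146), the jar at (255,183) and the tip box at (204,170). The pink bar is a look-alike. Next I'll measure them.

```bash
cat > h.py <<'E'
import numpy as np,cv2
from station import arm,snapshot,camera_info,ticket
def ray(c,p,z):
    R,t=c["R"],c["t"]; o=-R.T@t
    d=(R.T@np.array([(p[0]-c["cx"])/c["fx"],(p[1]-c["cy"])/c["fy"],1.]))
    return o+d*(z-o[2])/d[2]
def proj(c,X):
    q=c["R"]@np.array(X)+c["t"]; return c["fx"]*q[0]/q[2]+c["cx"],c["fy"]*q[1]/q[2]+c["cy"]
def rect(c,mask,z):
    cs,_=cv2.findContours(mask,cv2.RETR_EXTERNAL,cv2.CHAIN_APPROX_NONE)
    k=max(cs,key=cv2.contourArea)[:,0]
    P=np.array([ray(c,p,z)[:2] for p in k],np.float32)
    r=cv2.minAreaRect(P*1000); b=cv2.boxPoints(r)
    e=b[1]-b[0],b[2]-b[1]; l=max(e,key=np.linalg.norm)
    return np.array(r[0])/1000,np.arctan2(l[1],l[0])%np.pi,sorted(r[1]),b/1000
E
python3 - <<'E'
from h import *
c=camera_info("top"); im=cv2.imread("pics/top0.png")
def roi(m,x0,y0,x1,y1):
    o=np.zeros_like(m); o[y0:y1,x0:x1]=m[y0:y1,x0:x1]; return o
g=im.max(2); hsv=cv2.cvtColor(im,cv2.COLOR_BGR2HSV)
dark=((g<70)*255).astype(np.uint8)
sat=((hsv[...,1]<60)&(g>90)).astype(np.uint8)*255
sat=cv2.morphologyEx(sat,cv2.MORPH_CLOSE,np.ones((7,7)))
for n,m,z in(("fence",roi(dark,285,112,390,152),.02),("block",roi(sat,315,155,385,225),.036)):
    r=rect(c,m,z); print(n,r[0],np.degrees(r[1]),r[2]);print(r[3])
for n,p,z in(("bottlebase",(425,151),0.03),("bottletop",(431,141),.1),("jartop",(253,181),.065),("tip",(204,169),.045)): print(n,ray(c,p,z))
v=cv2.resize(im[95:235,170:450],None,fx=2.8,fy=2.8,interpolation=cv2.INTER_CUBIC)
cv2.imwrite("pics/crop0.png",v)
E
```

```text
fence [0.70241089 0.04820119] 95.71852 [40.741085052490234, 225.677490234375]
[[ 0.6708983   0.15844864]
 [ 0.6933851  -0.06610576]
 [ 0.73392344 -0.06204625]
 [ 0.7114366   0.16250814]]
block [0.54022754 0.01659501] 179.84361 [188.4582977294922, 188.87535095214844]
[[ 0.445533   -0.07737602]
 [ 0.63440764 -0.07789156]
 [ 0.6349221   0.11056604]
 [ 0.44604743  0.11108157]]
bottlebase [ 0.64663332 -0.19108734  0.03      ]
bottletop [ 0.65621074 -0.18878729  0.1       ]
jartop [0.5585411  0.27410774 0.065     ]
tip [0.59488345 0.41250772 0.045     ]
```

View pics/crop0.png

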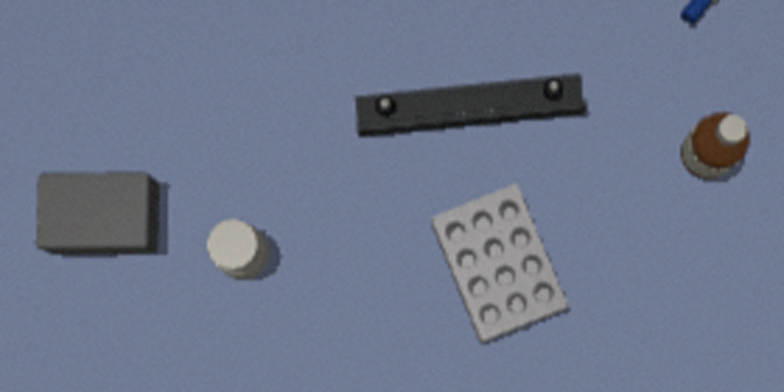

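```bash
cat >> h.py <<'E'
from scipy.spatial.transform import Rotation as Ro
def down(a):
    X=np.array([0,0,-1.]);Y=np.array([np.cos(a),np.sin(a),0])
    return Ro.from_matrix(np.c_[X,Y,np.cross(X,Y)]).as_quat()
def block_pose(im):
    "block top by Otsu on saturation inside the work region -> centre, long-axis angle"
    c=camera_info("top"); hsv=cv2.cvtColor(im,cv2.COLOR_BGR2HSV)
    m=((hsv[...,1]<45)&(hsv[...,2]>110)).astype(np.uint8)*255
    o=np.zeros_like(m);o[100:260,285:405]=m[100:260,285:405]
    o=cv2.morphologyEx(o,cv2.MORPH_CLOSE,np.ones((5,5)))
    return rect(c,o,.036)
E
python3 - <<'E'
from h import *
c=camera_info("top"); im=cv2.imread("pics/top0.png")
print(-c["R"].T@c["t"])
f=lambda u,v,z:ray(c,(170+u/2.8-.3,95+v/2.8-.3),z)
print("face",f(360,135,0),f(586,112,0))
for p in((433,216),(517,184),(568,309),(484,341)): print("blk",f(*p,.036))
r=block_pose(im);print(r[0],np.degrees(r[1]),r[2])
for a in(22,58,96):
  for k in(0,180):
    for p in((.62,-.05,.09),(.44,.04,.09),(.65,.05,.09)): 
        q=arm.ik(p,down(np.radians(a+k))); print(a+k,p,None if q is None else np.round(q,2))
E
```

```text
[0.4007978  0.0816346  1.07062306]
face [0.67827036 0.15933714 0.        ] [ 0.70135844 -0.07022606  0.        ]
blk [0.58807964 0.08496255 0.036     ]
blk [0.61956825 0.00306241 0.036     ]
blk [ 0.4971635  -0.04486935  0.036     ]
blk [0.4663031  0.03599094 0.036     ]
[0.54372803 0.02219247] 22.199003 [93.92353057861328, 131.42666625976562]
22 (0.62, -0.05, 0.09) [ 0.27  0.86 -0.38  1.69  0.46  0.68  0.03]
22 (0.44, 0.04, 0.09) [-0.02  0.69 -0.18  2.2   0.41  0.29 -0.17]
22 (0.65, 0.05, 0.09) [ 0.11  0.9  -0.39  1.59  0.46  0.75 -0.11]
202 (0.62, -0.05, 0.09) [-0.17  0.86  0.37  1.7  -0.46  0.67 -2.31]
202 (0.44, 0.04, 0.09) [-0.3   0.7   0.24  2.21 -0.56  0.3  -2.34]
202 (0.65, 0.05, 0.09) [-0.33  0.9   0.39  1.61 -0.46  0.73 -2.48]
58 (0.62, -0.05, 0.09) [ 0.34  0.89 -0.51  1.68  0.6   0.73  0.54]
58 (0.44, 0.04, 0.09) [ 0.04  0.69 -0.27  2.2   0.57  0.32  0.3 ]
58 (0.65, 0.05, 0.09) [ 0.19  0.93 -0.54  1.59  0.61  0.8   0.4 ]
238 (0.62, -0.05, 0.09) [-0.08  0.84  0.22  1.7  -0.28  0.63 -1.84]
238 (0.44, 0.04, 0.09) [-0.24  0.69  0.15  2.21 -0.36  0.27 -1.9 ]
238 (0.65, 0.05, 0.09) [-0.24  0.88  0.24  1.61 -0.29  0.69 -2.  ]
96 (0.62, -0.05, 0.09) [ 0.41  0.92 -0.64  1.68  0.73  0.79  1.1 ]
96 (0.44, 0.04, 0.09) [ 0.12  0.71 -0.38  2.2   0.74  0.36  0.79]
96 (0.65, 0.05, 0.09) [ 0.27  0.97 -0.69  1.59  0.76  0.87  0.95]
276 (0.62, -0.05, 0.09) [ 0.03  0.83  0.03  1.69 -0.04  0.62 -1.39]
276 (0.44, 0.04, 0.09) [-0.18  0.68  0.06  2.2  -0.14  0.26 -1.47]
276 (0.65, 0.05, 0.09) [-0.14  0.86  0.06  1.6  -0.07  0.68 -1.52]
```

Run:
```python
from h import *
C=np.array([.543,.021]);th=np.radians(22.2)
rot=lambda a:np.array([[np.cos(a),-np.sin(a)],[np.sin(a),np.cos(a)]])
W=lambda u,v:C+rot(th)@[u,v]
cor=W(-33,0) if 0 else W(-.033,0)
s=W(.054,-.085); Z=.09
arm.move_gripper(0.)
arm.movep([*s,.25],down(th)); arm.line_to([*s,Z],.15)
print("F",arm.read_ft_force(),arm.read_time())
p0=W(.054,-.056); arm.line_to([*p0,Z],.08)
for d in np.radians(np.arange(11.,67,11)):
    p=cor+rot(d)@(p0-cor)
    arm.line_to([*p,Z],.07,ori=down(th+d)); print(np.round(p,3),np.round(arm.read_ft_force(),1),arm.read_time())
e=cor+rot(d)@(W(.054,-.085)-cor)
arm.line_to([*e,Z],.1); arm.line_to([*e,.2],.2)
arm.line_to([.5,-.2,.25],.3)
im=snapshot("top");cv2.imwrite("pics/top1.png",im);r=block_pose(im);print(r[0],np.degrees(r[1]),r[2],arm.read_time())
```

```text
F [ 0.45178674  0.63948437 -0.00948712] 4.3833
[0.616 0.009] [ 0.1 -0.1  0.3] 5.3333
[0.614 0.029] [ 0.4 -0.   0.3] 5.7667
[0.608 0.048] [ 0.3 -0.   0.3] 6.2
[0.599 0.066] [-0.3  0.4 -0.3] 6.6333
[0.586 0.081] [ 0.2 -0.2  0.6] 7.0667
[0.571 0.094] [ 0.1 -0.2 -0.4] 7.5
[0.51082001 0.05001672] 87.78775 [92.24583435058594, 131.85000610351562] 9.8833
```

View pics/top1.png

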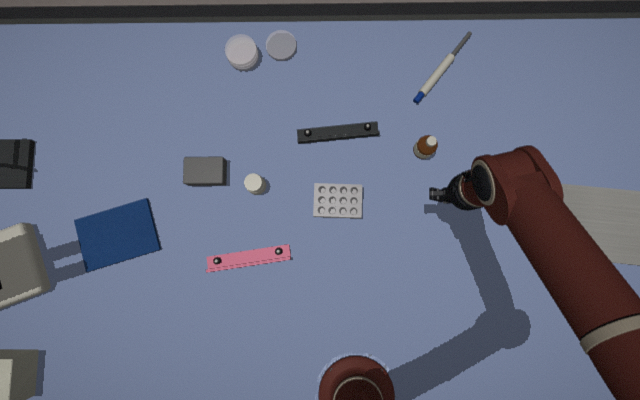

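Run:
```python
from h import *
P0=np.array([.511,.050]);a0=np.radians(87.8)
a1=np.radians(95.74); n1=np.array([-np.sin(a1),np.cos(a1)])
F=np.array([.690,.0446]); u1=np.array([np.cos(a1),np.sin(a1)])
P1=F+n1*.055+u1*.003   # centre, 10 mm short of contact
tcp=lambda s,back:(lambda p,a:p+back*np.array([-np.sin(a),np.cos(a)]))(P0+s*(P1-P0),a0+s*(a1-a0))
Z=.077
arm.move_gripper(1.)
arm.movep([*tcp(0,.076),.2],down(a0)); arm.line_to([*tcp(0,.076),Z],.12)
print(np.round(arm.read_ft_force(),1),arm.read_time())
arm.line_to([*tcp(0,.057),Z],.05)
for s in np.linspace(0,1,6)[1:]:
    arm.line_to([*tcp(s,.056),Z],.06,ori=down(a0+s*(a1-a0))); print(np.round(arm.read_ft_force(),1),np.round(arm.read_tool_pos(),4))
im=snapshot("top");cv2.imwrite("pics/top2.png",im)
cv2.imwrite("pics/side2.png",snapshot("side")); print(arm.read_time())
```

```text
[0.4 0.2 0.1] 12.875
[-2.9  0.5 -0.8] [0.4788 0.0487 0.0766]
[0.5 0.4 0.8] [0.5058 0.0462 0.0774]
[-1.6 -0.  -0.2] [0.5293 0.0427 0.0769]
[-0.9 -0.5 -0. ] [0.5551 0.0395 0.0771]
[-0.2  1.2 -0.8] [0.5797 0.0364 0.077 ]
16.3583
```

View pics/top2.png

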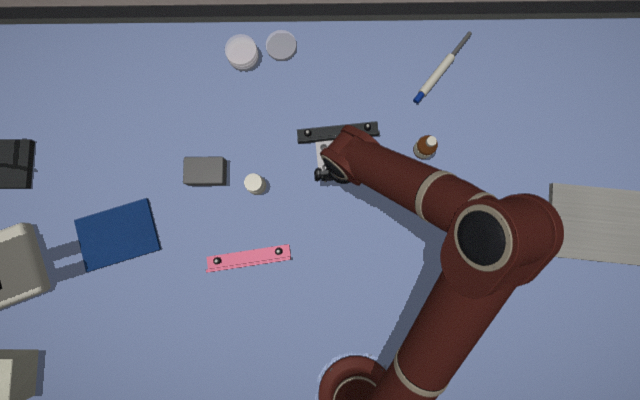

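View pics/side2.png

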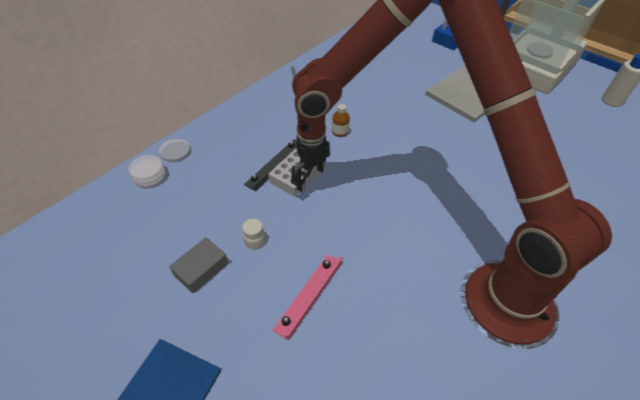

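The block is close to the fence, with its left end at about (318,160) in the top view, well inside the fence's end. Now I'll press in small steps until the force rises, then back off and look.

Run:
```python
from h import *
a1=np.radians(95.74); d=-np.array([-np.sin(a1),np.cos(a1),0])
p=np.array([*arm.read_tool_pos()[:2],.077])
for i in range(20):
    p=p+d*.0012; arm.line_to(p,.03); arm.pause(.1)
    f=np.mean([arm.read_ft_force() for _ in range(4)],0)@d; print(i,round(float(f),1),end="; ")
    if f<-14: break
print(arm.read_wrist_torque(),p)
arm.pause(.3)
arm.line_to(p-d*.06,.08); arm.line_to([*(p-d*.06)[:2],.2],.2)
arm.line_to([.45,-.2,.25],.3)
im=snapshot("top");cv2.imwrite("pics/top3.png",im)
cv2.imwrite("pics/c3.png",cv2.resize(im[100:210,230:450],None,fx=3.5,fy=3.5,interpolation=cv2.INTER_CUBIC))
c=camera_info("top")
r=block_pose(im);print(r[0],np.degrees(r[1]),r[2],arm.read_time())
```

```text
0 -5.4; 1 -6.2; 2 -6.6; 3 -5.3; 4 -5.6; 5 -5.7; 6 -6.5; 7 -6.0; 8 -7.0; 9 -9.0; 10 -11.6; 11 -12.6; 12 -16.0; [-0.45870738  2.90885773 -0.13117951] [0.59515905 0.03796443 0.077     ]
[0.64229065 0.04247551] 95.93097 [90.78832244873047, 131.7063446044922] 23.9167
```

View pics/c3.png

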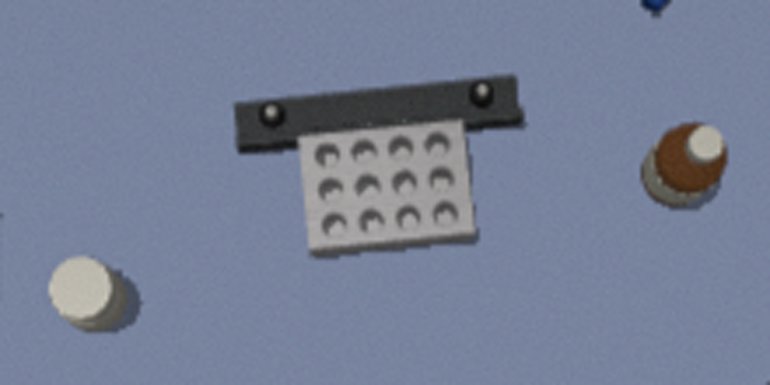

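It looks flush: the block measures 95.9° against the fence's 95.7°. The force rose only gently though, so I'll press again more firmly while tracking the real tool travel. Then I'll look straight down the seam with the wrist camera.

Run:
```python
from h import *
a1=np.radians(95.74); d=-np.array([-np.sin(a1),np.cos(a1),0])
p=np.array([.59516,.03796,.077])-d*.006
q=p-d*.05
arm.movep([*q[:2],.2],down(a1)); arm.line_to(q,.12); arm.line_to(p,.06)
for i in range(18):
    p=p+d*.0012; arm.line_to(p,.03); arm.pause(.1)
    f=np.mean([arm.read_ft_force() for _ in range(4)],0)@d
    print(i,round(float(f),1),round(float(arm.read_tool_pos()@d)*1000,1),round(float(p@d)*1000,1),end="; ")
    if f<-28: break
arm.line_to(p-d*.05,.08); arm.line_to([*(p-d*.05)[:2],.2],.2)
T=camera_info("wrist")["T_tool_cam"]
print(np.round(T,3))
# put the camera above the seam, tool pointing down
R=Ro.from_quat(down(a1)).as_matrix(); off=R@T[:3,3]
t=np.array([.69,.0446,.0])-off; t[2]=.27
print(t)
try:
    arm.movep(t,down(a1))
    pos,qq=arm.read_tool_pos(),arm.read_eef_rot()
    im=snapshot("wrist");cv2.imwrite("pics/w4.png",im);np.savez("w4.npz",p=pos,q=qq)
except arm.MotionError as e: print(e)
print(arm.read_time())
```

```text
0 -5.4 589.2 591.2; 1 -7.7 589.4 592.4; 2 -10.2 589.5 593.6; 3 -12.4 589.7 594.8; 4 -13.8 589.8 596.0; 5 -17.0 589.9 597.2; 6 -19.2 590.1 598.4; 7 -21.0 590.2 599.6; 8 -23.4 590.3 600.8; 9 -25.3 590.5 602.0; 10 -28.4 590.6 603.2; [[ 0.001 -0.313  0.95  -0.07 ]
 [ 1.    -0.002 -0.001  0.001]
 [ 0.002  0.95   0.313 -0.079]
 [ 0.     0.     0.     1.   ]]
[0.76855891 0.05135688 0.27      ]
33.425
```

View pics/w4.png

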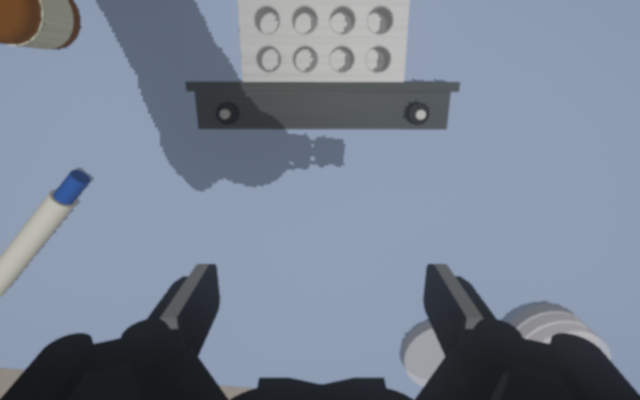

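The wrist view shows a tight, parallel seam at row 82. The block spans columns 242–407, inside the fence's 187–460. The press was rigid, only about 1.4 mm of travel from 5 to 28 N, so the block is seated. I'm handing it in.

```bash
python3 -c "
from h import *
print(arm.read_time(),arm.read_ft_force()); ticket.finish_job()"
```

```text
33.425 [ 0.75458771 -0.80763454  0.51082243]
the job is handed in; nothing more can be done
```

The block now lies with a long side flush against the dark steel fence, and I handed the job in at 33.4 s. I turned it about 66° with the closed fingertips, then squared it up and pushed it to the fence with both open fingertips. A final press reached 28 N.

What the last checks showed:
- **Angle:** the top camera read the block at 95.9° and the fence at 95.7°, before the final press.
- **Contact:** the block gave only about 1.4 mm as the press rose from 5 to 28 N. The wrist view afterwards showed a tight, parallel seam.
- **Position along the fence:** both ends are well inside the fence's length.
- **Bystanders:** the bottle, jar and tip box looked unmoved in the pictures taken up to the first press; I did not measure them again after the last one.
- **Hand:** clear of everything, with the wrist force near zero.

**One disagreement:** the top camera put the block's centre 2–3 mm farther from the fence than exact contact (about 47–48 mm against a limit of 48.5 mm). That estimate is good to about 2 mm and was taken before the final press, so I relied on the rigid press and the tight seam instead.

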